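Hold the letter clip open over the chart board

TASK

Take the wide steel letter clip off the basket's rim by squeezing its handles, and hold it squeezed wide open, upright, over the middle of the chart board's top edge: the edge well up inside the gaping jaws and the clip touching the board nowhere, so that I can slip a request form in under a jaw. Finish like that, still holding the clip open. Leave the small clip on the rim, and do not shift the basket, the board or the other things.

Things in the scene. Friction and masses are not known exactly. Their poses are not given: they have to be found in the camera images.
- clip: the wide steel letter clip, the one to use: two sprung levers on a hinge pin, 0.07 kg, jaws 64 mm wide, clamped on the basket's rim with its handles up. Origin: middle of the pin, at first 16 mm above the rim; own x: across the jaws, the way the handles are squeezed; own y: along pin and jaws; own z: up to the handles. Turned half round it is the same
- clip_grip (a point): point midway between the wide clip's handles, 33 mm above the pin, where to squeeze. Handles: flat plates 26 mm wide along own y; at rest they splay, tops 41 mm above the pin and 42 mm apart over the outsides; fully squeezed they stand parallel, tops 45 mm above the pin, 16 mm over the outsides. Full squeeze takes about 9 N per finger, 5 N to start; let go, it springs shut
- clip_mouth (a point): point midway between the wide clip's jaw tips, 36 mm below the pin. Wide open, the jaws gape 19 mm here; the throat ends above at the pin's coil (10 mm diameter)
- clip_far (a joint): opening angle of one lever of the wide clip; the other always opens as much: 0 jaws shut empty, about 0.06 clamped on the 4 mm rim, 0.30 wide open, the handles squeezed to a firm stop
- small_clip: a small letter clip of the same shape and height, jaws only 32 mm wide, handles 18 mm wide, clamped on the same rim; leave it there. Origin and axes as for the wide clip
- basket: green slotted plastic basket, 180 (x) x 280 (y) x 90 mm high, walls 4 mm thick, a few tubes lying in it, 0.8 kg, loose on the counter. Origin: centre of its underside; the clips sit on its long +x wall (wall middle at own x = 88 mm), near its two ends, either way round
- board: stiff white plastic chart board, 210 mm wide (own y) and 4 mm thick (own x), upright in an aluminium desk stand 90 x 230 mm, 0.95 kg in all, loose on the counter. Origin: centre of the stand's underside; own z up; own x square to the board's face; the stand's slot jaws reach 33 mm up
- board_top (a point): middle of the chart board's top edge, 165 mm above the counter; same axes as the board
- rack: bystander: tube rack 76 x 200 mm, 98 mm high, filled with capped tubes; origin: centre of its underside
- spray: bystander: trigger spray bottle, 68 mm diameter, 186 mm high; origin: centre of its underside
- bowl: bystander: steel bowl, 92 mm diameter, 55 mm high, with tube caps in it; origin: centre of its underside

How it is judged (in metres and radians):
On the way:
1. the wide clip is squeezed open in the fingers and off the basket's rim (value of joint clip_far above 0.15 rad and contact force between the fingers and clip above 2 N and contact force between clip and basket below 0.05 N and distance of clip from where it was at the start of the episode above 0.03 m), for 0.2 s.
At the end, for the whole second after the job is handed in: Fingers hold the wide clip (over 2 N), open beyond 0.22 rad, upright (11 deg), still; the board's top edge is 8 mm or more inside the jaw tips, within 8 mm of mid-gape; clip within 30 mm of the edge's middle, in line with it (14 deg), touching neither board nor basket (value of joint clip_far above 0.22 rad and contact force between the fingers and clip above 2 N and contact force between clip and board below 0.2 N and contact force between clip and basket below 0.05 N and z of board_top in the frame of clip between -0.028 and -0.004 m and y of board_top in the frame of clip between -0.03 and 0.03 m and x of board_top in the frame of clip between -0.008 and 0.008 m and angle between the y axis of clip and the y axis of board, either way round below 0.25 rad and angle between clip's own z axis and vertical below 0.2 rad and linear speed of clip below 0.02 m/s); the arm keeps its last pose, push and grip.
It fails at once if the basket is shifted by more than 20 mm (distance of basket from where it was at the start of the episode above 0.02 m).
It fails at once if the chart board is shifted by more than 20 mm (distance of board_top from where it was at the start of the episode above 0.02 m).
It fails at once if the small clip is taken or knocked off its place (30 mm) (distance of small_clip from where it was at the start of the episode above 0.03 m).
It fails at once if the rack, the spray bottle or the bowl is shifted by more than 20 mm (distance of any of rack, spray, bowl from where it was at the start of the episode above 0.02 m).
It also fails if it takes over 42 s, if anything falls off the work surface, if the arm or the gripper's body presses on something with over 40 N, if the wrist force passes 120 N, or if a joint passes its speed limit or range.

ROBOT

A 6-joint arm with a two-finger parallel gripper is mounted at the origin on the work surface. World frame = base frame: x ahead of the robot, y to its left, z up, the work surface at z = 0. Lengths are in mm, angles in rad, forces in N, time in s.
With the tool pointing down it reaches from about 275 to 1000 mm from the base axis. Payload 8.4 kg.
Tool frame: the origin (TCP) lies on the centre line of the jaws, within the pads' length; the fingertips stand 17 mm ahead of it and the grasp point (between the pads) lies 2 mm behind it; z points along the fingers, y is the line along which they close (so a half turn about z gives the same grasp; the last joint's range is limited). The gripper opens to 85 mm and grips with 20 to 120 N. Pads are 22 mm wide; open, the fingers measure 114 mm over their backs; the gripper's body (76 mm by 85 mm) begins 54 mm behind the grasp point. The pads swing forward as they close: fully open they stand 13 mm farther back than shut.
Start: joints at [1.339, 0.353, 1.633, -0, 1.155, -0.002], TCP at [142.363, 608.573, 248.281] pointing down, gripper open.
Joint ranges: [-2.63, 2.63], [-0.92, 2.1], [0.06, 2.66], [-1.3, 4.44], [0, 2.69], [-3.02, 3.02]. Speed limits (rad/s): [2.22, 2.22, 2.79, 3.14, 3.14, 3.14].

INTERFACE

Orientations are given as a rotation vector (axis times angle).
In Python, from station import manip, cams, masks_of, landmark_of gives the robot as it stands.
- The arm moves only by the tool carry_out, never from a script. Its argument "motion" is text: rows parted by semicolons, each of 5 numbers parted by spaces: the gripper's target within -1 to 1 (shut at 1, half-way at 0, fully open at -1), then the shift along the tool's x, y, z in m, then the turn about the tool's z in degrees. A call has 1 to 10 rows; each row shifts and turns the commanded pose from where the row before left it, along the tool's axes as they then stand; what a row does not reach is not made up. A row lasts 1/10 s, in which the tool goes at most 50 mm and 8.59 degrees, less where a joint would pass 70% of its speed; a pose out of reach is approached as far as the arm can. A call with a gripper value outside its range is refused whole. The fingers move at their own pace and stop on an object; "grip_force" is the grip in N (left out, the last holds). Time passes only in rows, so rows that do not move let the fingers close. It gives the time, the measured TCP pose, the force, the opening and the grip force at its end, in the units of the state.
- manip.get_state(): the state, without advancing time (a new reading comes with each control period).
- cams.read_camera(name): name is "scene" or "top" or "wrist"; returns the picture (400x640x3 uint8, red, green, blue); there is no depth.
- cams.calibration(name): a dict with "fx", "fy", "cx", "cy" (pixels), "rvec" (rotation vector, rad) and "tvec" (3), from world to camera coordinates, as OpenCV has them; the wrist camera has in their place "hand_eye" (4x4, takes a point from camera to tool coordinates, whose origin is the TCP and whose axes are the flange's). Camera axes: x right, y down, z forward; pixel columns grow to the right and rows downward; lengths in mm; the calibration is good to about 2 mm. A picture is of the moment at which its call begins: read the wrist's pose just before it. calibration takes no time and is no camera call.
- manip.close_job(): hands the job in; it is judged then, once.
Trained networks look in the newest picture that a camera, given by its name, has taken for a name from the list of things; names that differ only in an ending like _2 or _b are one class to them, and where a whole thing is asked for, a point or a joint stands for the part that bears it (a point fixed in the world has none). Each returns a list of dicts, best first, with "conf" (0 to 1); they miss things now and then, are a little off and sometimes report something else, mostly with a low value. They report only what shows in the picture. A call takes as long as a camera call.
- masks_of(camera, name): "region" (400x640 bool, what is visible of it) and "rect" ([centre column, centre row, width, height] in pixels, round what is visible of it).
- landmark_of(camera, name): "point" ([column, row] in pixels: a listed point, or the origin of a listed thing).
The state is a dict: "time": time; "joint_pos": joint angles; "joint_velocities": joint speeds; "effort": joint torques, N m; "position": TCP position; "ee_rot": TCP orientation; "force": force on the tool from outside, world axes, zero at the start; "moment": the same for the moment, N m; "grip_width": finger opening in mm; "finger_force": force on a finger pad.
Only numpy, scipy, OpenCV 4.12 (cv2) and the standard library are available. Lean on these libraries where they do the work, as an engineer would, in place of code of your own. Each camera call takes 0.05 s, during which the arm holds its last target. There are 200 camera calls.

## Working session

There is one attempt and no reset: what is moved stays moved. The work goes in short steps, Python scripts to look and compute and a tool call to move; the robot and the scene stay as the last step left them, time stands still between calls to the robot, and variables do not carry over. Pictures are saved under pics/ and viewed, at most 10 in all, crops included, and the job is handed in when it is done.

Besides the shell and the picture viewer there is one more tool, called after "Emit:" as name(argument=value, ...) on one line, values as JSON. carry_out: Moves the arm, as the interface text tells. Its arguments: {"type":"object","properties":{"motion":{"type":"string"},"grip_force":{"type":"number"}},"required":["motion"]}

```bash
ls; mkdir -p pics; cat > h.py <<'E'
import numpy as np, cv2
from station import manip, cams, masks_of, landmark_of
from scipy.spatial.transform import Rotation as R
def cam(name):
    c=cams.calibration(name)
    K=np.array([[c['fx'],0,c['cx']],[0,c['fy'],c['cy']],[0,0,1.]])
    if 'rvec' in c and name!='wrist':
        Rm=R.from_rotvec(np.ravel(c['rvec'])).as_matrix(); t=np.ravel(c['tvec'])
    else:
        s=manip.get_state(); T=np.eye(4); T[:3,:3]=R.from_rotvec(s['ee_rot']).as_matrix(); T[:3,3]=s['position']
        M=np.linalg.inv(T@np.array(c['hand_eye'])); Rm=M[:3,:3]; t=M[:3,3]
    return K@np.c_[Rm,t]
def proj(P,X):
    p=P@np.r_[X,1]; return p[:2]/p[2]
def tri(obs):
    A=[]
    for P,(u,v) in obs: A+= [u*P[2]-P[0], v*P[2]-P[1]]
    A=np.array(A); A/=np.linalg.norm(A[:,:3],axis=1)[:,None]
    return np.linalg.lstsq(A[:,:3],-A[:,3],rcond=None)[0]
def atz(P,uv,z):
    u,v=uv; A=np.array([u*P[2]-P[0], v*P[2]-P[1]])
    return np.linalg.solve(A[:,:2],-A[:,3]-A[:,2]*z)
def save(img,f): cv2.imwrite('pics/'+f,np.ascontiguousarray(img[:,:,::-1]))
E
python3 - <<'E'
from h import *
ims={}
L={}
for n in ['scene','top']:
    im=cams.read_camera(n); P=cam(n); save(im,n+'0.png')
    for k in ['clip','clip_grip','clip_mouth','small_clip','board_top','board','basket','rack','spray','bowl']:
        r=landmark_of(n,k)
        for d in r[:2]: print(n,k,round(d['conf'],2),np.round(d['point'],1))
        if r: L.setdefault(k,[]).append((P,r[0]['point']))
for k,o in L.items():
    if len(o)==2: X=tri(o); print(k,X.round(1),[np.round(proj(P,X)-p,1) for P,p in o])
print(manip.get_state())
E
```

```text
pics
scene clip 0.65 [286.6 167.4]
scene clip_grip 0.79 [286.1 161.5]
scene clip_mouth 0.84 [288.8 182.2]
scene clip_mouth 0.37 [221.  273.2]
scene small_clip 0.7 [409.7 304.9]
scene small_clip 0.58 [222.7 172.4]
scene board 0.71 [413.9 193.1]
scene board 0.27 [262.  168.2]
scene basket 0.95 [261.7 168.6]
scene rack 0.82 [319.6 296.1]
scene spray 0.8 [412.6 300.6]
scene spray 0.23 [220.4 274.4]
scene bowl 0.62 [220.9 274. ]
top clip 0.61 [353.6 242.7]
top clip_grip 0.7 [353.5 240.6]
top clip_grip 0.16 [313.4 148.2]
top clip_mouth 0.7 [351.7 244. ]
top small_clip 0.58 [410.4 233.8]
top board_top 0.91 [224.6 266.8]
top board_top 0.58 [242.5 156.3]
top board 0.77 [235.1 263.9]
top basket 0.85 [378.7 269.8]
top rack 0.94 [315.1 149.7]
top spray 0.74 [237.5 155.1]
top spray 0.48 [380.1 271.8]
top bowl 0.87 [386.  162.3]
clip [ 503.  -101.7  113.8] [array([0.8, 0. ]), array([ 0.7, -0.1])]
clip_grip [507.6 -99.4 141.2] [array([1.1, 0.1]), array([ 1. , -0.1])]
clip_mouth [ 500.  -102.1   53.4] [array([0.4, 0. ]), array([ 0.4, -0. ])]
small_clip [674.6 -10.5 275. ] [array([ -95.1, -108.1]), a
[... 351 characters left out ...]
[ 3.3, -0.7])]
{'time': 1.1, 'joint_pos': array([ 1.33858907e+00,  3.52996085e-01,  1.63340478e+00, -2.11180476e-06,
        1.15521365e+00, -2.39556823e-03]), 'joint_velocities': array([ 0.00107612,  0.00053646, -0.00099796,  0.00098328, -0.00092038,
        0.00054331]), 'effort': array([-1.55965270e-03, -6.05198979e+01, -3.42435873e+01, -1.61417488e-04,
        1.04120732e-03,  3.56971361e-05]), 'position': array([142.36820543, 608.56432113, 248.28136599]), 'ee_rot': array([-3.60192096e-01, -3.12087520e+00,  3.44609775e-05]), 'force': array([0.78193154, 0.01538708, 0.96166221]), 'moment': array([-0.06269359, -0.0112838 ,  0.01229466]), 'finger_force': 0.0, 'grip_width': 85.39665725602524}
```

View pics/scene0.png

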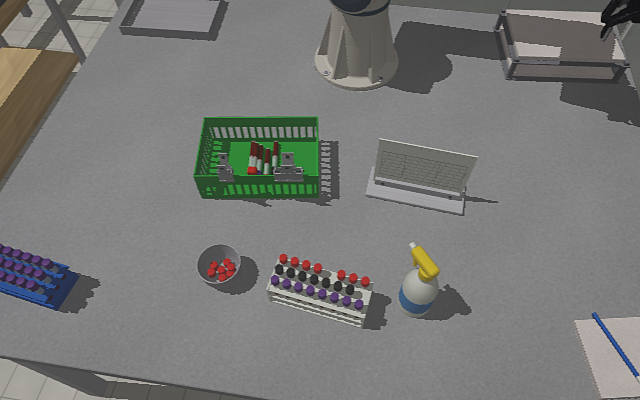

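View pics/top0.png

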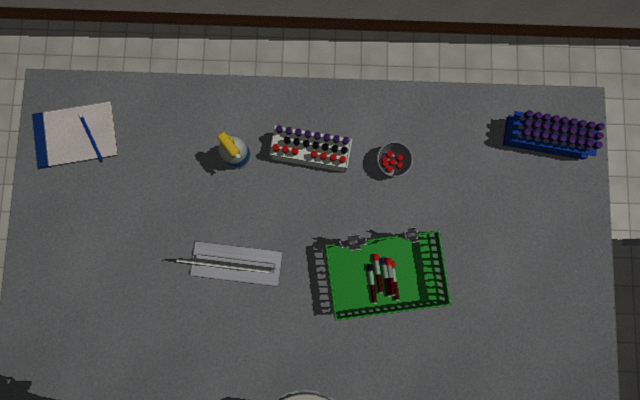

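The wide clip is at scene (288,167) / top (353,242), the small one at scene (223,168) / top (411,235). The board's top edge runs from about (165,262) to (275,268) in top.

```bash
python3 - <<'E'
from h import *
P=cam('top');S=cam('scene')
c=tri([(S,(286.6,167.4)),(P,(353.6,242.7))]);s=tri([(S,(222.7,172.4)),(P,(410.4,233.8))])
print('clips',c,s,'yaw of own x deg',np.degrees(np.arctan2(*(c-s)[[1,0]]))-90)
bt=landmark_of
a,b=tri([(S,(379,140)),(P,(165,262))]),None
print(a)
cams.read_camera('top')
m=masks_of('top','board')
for d in m[:2]:
    ys,xs=np.nonzero(d['region']); print(d['conf'],xs.min(),xs.max(),ys.min(),ys.max(),cv2.minAreaRect(np.c_[xs,ys].astype(np.float32)))
for e in [((170,262),(275,268))]:
    A,B=[atz(P,q,165) for q in e]; print(A,B,(A+B)/2,np.degrees(np.arctan2(*(A-B)[::-1]))-90, np.linalg.norm(A-B))
print(atz(P,(224.6,266.8),165))
for q in [(197,241),(283,252),(278,286),(189,277)]: print(atz(P,q,12))
for q in [(379,140),(476,155)]: print('sc',atz(S,q,165))
E
```

```text
clips [ 502.95755725 -101.74691349  113.81546359] [ 528.74290818 -240.24322015  101.22240908] yaw of own x deg 10.546619400233723
[486.21091584 176.59754152 292.98040759]
0.59 183 282 242 284 ((231.93682861328125, 262.78668212890625), (97.62085723876953, 34.993953704833984), 6.709837436676025)
[447.4508765  311.84362292] [441.07845456  78.57554037] [444.26466553 195.20958164] -1.5648180176427502 233.3551072888567
[440.45498438 190.40149527]
[495.9359298  297.57294932]
[474.16005288  73.10373558]
[386.95166497  82.60720894]
[403.16688578 312.4632883 ]
sc [438.53475415  88.79916577]
sc [448.57444759 293.22116132]
```

Emit:
carry_out(motion="-1 0 0 -0.03 8.5;-1 0 0 -0.03 8.5;-1 0 0 0 8.5;-1 0 0 0 8.5;-1 0 0 0 8.5;-1 0 0 0 8.5;-1 0 0 0 8.5;-1 0 0 0 8.5;-1 0 0 0 8.5;-1 0 0 0 0")

```text
time: 2.2
position: [142.3, 608.6, 308.3]
ee_rot: [-2.217, -2.225, 0.0]
force: [-0.3, 0.0, -0.8]
grip_width: 85.4
finger_force: 0.0
```

Emit:
carry_out(motion="-1 -0.04 0.02 0 0;-1 -0.04 0.02 0 0;-1 -0.04 0.02 0 0;-1 -0.04 0.02 0 0;-1 -0.04 0.02 0 0;-1 -0.04 0.02 0 0;-1 -0.04 0.02 0 0;-1 -0.04 0.02 0 0;-1 -0.04 0.02 0 0;-1 0 0 0 0")

```text
time: 3.2
position: [326.0, 245.7, 308.5]
ee_rot: [2.213, 2.227, -0.0]
force: [-0.7, 0.3, 0.0]
grip_width: 85.3
finger_force: 0.0
```

```bash
python3 - <<'E'
from h import *
s=manip.get_state(); print(s['position'],s['ee_rot'],s['time']); print(np.round(cams.calibration('wrist')['hand_eye'],3))
P=cam('wrist'); im=cams.read_camera('wrist'); save(im,'w1.png'); np.save('P1.npy',P)
for k in ['board_top','board','clip']:
    print(k,[(round(d['conf'],2),np.round(d['point'],1)) for d in landmark_of('wrist',k)[:2]])
E
```

```text
[326.02044216 245.7388059  308.4875933 ] [ 2.21344194e+00  2.22713464e+00 -5.59567546e-05] 3.2
[[-0.00000e+00 -9.48000e-01 -3.18000e-01  8.25600e+01]
 [ 1.00000e+00 -0.00000e+00  1.00000e-03  1.44600e+00]
 [-1.00000e-03 -3.18000e-01  9.48000e-01 -1.26238e+02]
 [ 0.00000e+00  0.00000e+00  0.00000e+00  1.00000e+00]]
board_top [(0.63, array([460.6, 254.3]))]
board [(0.89, array([413.9, 192.3]))]
clip [(0.19, array([457.9, 254.8]))]
```

View pics/w1.png

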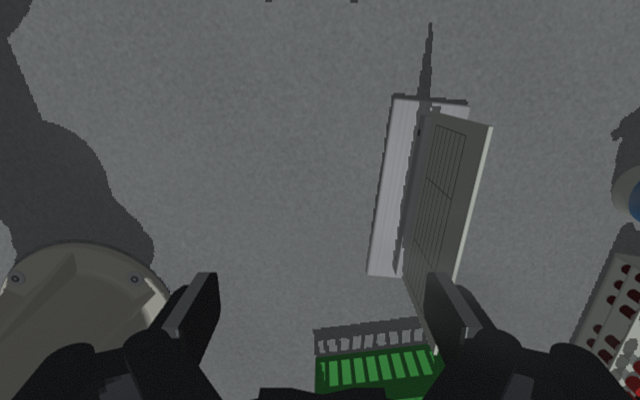

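The board's top edge runs from (491,127) to where the finger hides it at about (456,275), and its near end is around (436,352). I'll measure it and move on to the clip.

```bash
python3 - <<'E'
from h import *
P=np.load('P1.npy')
q=[atz(P,p,165) for p in [(490,127),(456,273),(436,352)]]
for a in q: print(a)
print((q[0]+q[2])/2,np.linalg.norm(q[0]-q[2]),-np.degrees(np.arctan2(*(q[0]-q[1]))))
for z in (155,175): print(z,atz(P,(490,127),z))
print(atz(P,(460.6,254.3),165),[atz(P,(413.9,192.3),0)])
E
```

```text
[452.41648031 297.66070864]
[442.57160745 175.13758108]
[434.44823473  92.50195047]
[443.43235752 195.08132956] 205.94410383150296 -4.593911544070573
155 [457.07474038 296.51870395]
175 [447.75822023 298.80271334]
[444.19644572 192.8075834 ] [array([445.37151505, 196.70834551])]
```

Emit:
carry_out(motion="-1 -0.04 0.02 0 -1.5;-1 -0.04 0.02 0 -1.5;-1 -0.04 0.02 0 -1.5;-1 -0.04 0.02 0 -1.5;-1 -0.04 0.02 0 -1.5;-1 -0.04 0.02 0 -1.5;-1 -0.04 0.02 0 -1;-1 0 0 0 0")

```text
time: 4.2
position: [490.3, -19.2, 308.1]
ee_rot: [2.01, 2.412, -0.0]
force: [-0.0, 0.4, -0.5]
grip_width: 85.6
finger_force: 0.0
```

```bash
python3 - <<'E'
from h import *
s=manip.get_state(); print(s['position'],s['ee_rot'],s['time'])
P=cam('wrist'); im=cams.read_camera('wrist'); save(im,'w2.png'); np.save('P2.npy',P)
for k in ['clip_grip','small_clip','clip']:
    r=landmark_of('wrist',k)[:3]
    for d in r: print(k,round(d['conf'],2),np.round(d['point'],1), atz(P,d['point'],139 if k=='clip_grip' else 106))
E
```

```text
[490.26167092 -19.22016779 308.06806286] [ 2.00992689e+00  2.41241199e+00 -1.80300828e-04] 4.2
clip_grip 0.84 [318.4 266.2] [503.33159432 -97.14040806]
small_clip 0.84 [317.7 360.9] [ 526.95572108 -234.0042582 ]
small_clip 0.24 [320.1 266.8] [ 508.14735998 -115.3146381 ]
clip 0.72 [321.1 250.4] [505.80637513 -96.77833452]
```

View pics/w2.png

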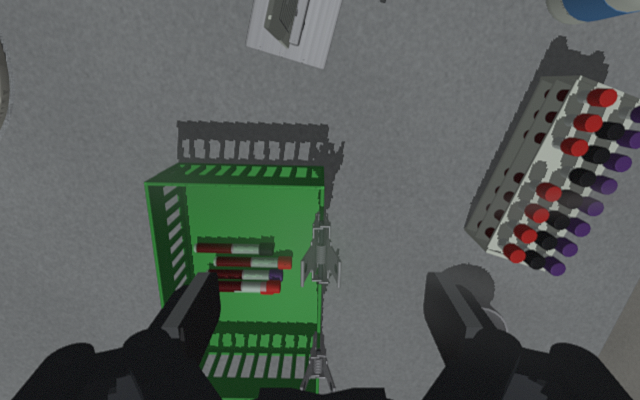

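The wide clip shows at (320,255) and the rim runs straight down the picture at column 322, so the tool is already in line with it. The small clip is at (318,365).

Emit:
carry_out(motion="-1 -0.04 0 0.02 0;-1 -0.04 0 0.02 0;-1 0 0 0 0;-1 0 0 0 0")

```text
time: 4.8
position: [501.2, -94.9, 268.0]
ee_rot: [-2.011, -2.412, 0.0]
force: [0.6, -0.2, 0.8]
grip_width: 85.4
finger_force: 0.0
```

```bash
python3 - <<'E'
from h import *
s=manip.get_state(); print(s['position'],s['ee_rot'],s['time'])
P=cam('wrist'); im=cams.read_camera('wrist'); save(im,'w3.png'); P2=np.load('P2.npy')
o={'clip_grip':(318.4,266.2),'clip':(321.1,250.4)}
for k in o:
    r=landmark_of('wrist',k)[:2]
    for d in r: print(k,round(d['conf'],2),np.round(d['point'],1), atz(P,d['point'],139 if k=='clip_grip' else 106), tri([(P,d['point']),(P2,o[k])]))
E
```

```text
[501.19412374 -94.87120677 268.00404782] [-2.01103717e+00 -2.41181639e+00  2.53799829e-04] 4.8
clip_grip 0.77 [323.5 203.1] [504.67813907 -97.8082588 ] [504.30051074 -99.12986492 135.19452347]
clip 0.78 [324.3 190.6] [505.48450833 -97.66635813] [505.96460767 -98.88278665 101.71585594]
```

View pics/w3.png

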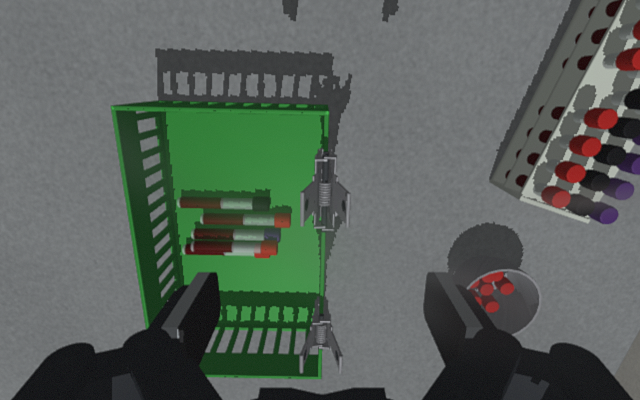

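The clip shows at (324,190). Triangulated, it sits at (505,-98.5) with the grip height near 137. I'll go down over the handles.

Emit:
carry_out(motion="-1 -0.004 0.003 0.03 0;-1 0 0 0.03 0;-1 0 0 0.03 0;-1 0 0 0.02 0;-1 0 0 0.01 0;-1 0 0 0.01 0;-1 0 0 0 0;-1 0 0 0 0", grip_force=25)

```text
time: 5.75
position: [505.9, -99.2, 139.0]
ee_rot: [2.011, 2.412, 0.001]
force: [-1.3, 0.8, 0.3]
grip_width: 85.5
finger_force: 0.0
```

```bash
python3 - <<'E'
from h import *
s=manip.get_state(); print(s['position'],s['force'],s['time'])
P=cam('wrist'); im=cams.read_camera('wrist'); save(im,'w4.png')
for k,z in [('clip_grip',139),('clip',106)]:
    for d in landmark_of('wrist',k)[:1]: print(k,round(d['conf'],2),np.round(d['point'],1), atz(P,d['point'],z))
E
```

```text
[505.89008056 -99.15034286 139.02727421] [-1.27948128  0.76129257  0.33486844] 5.75
clip_grip 0.8 [313.6 295.8] [504.21801639 -99.5346121 ]
clip 0.83 [320.3 256. ] [506.62888954 -97.901124  ]
```

View pics/w4.png

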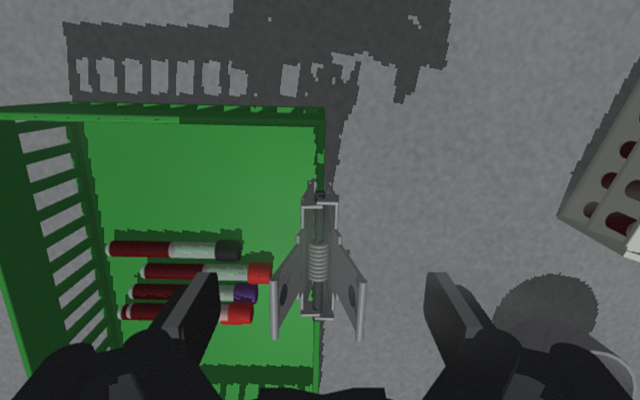

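The handles lie midway between the pads, at columns 270 to 365 with the middle near 318. I'll squeeze now.

Emit:
carry_out(motion="0 0 0 0.002 0;1 0 0 0 0;1 0 0 0 0;1 0 0 0 0;1 0 0 0 0;1 0 0 0 0;1 0 0 0 0;1 0 0 0 0", grip_force=25)

```text
time: 6.7
position: [505.3, -99.3, 136.2]
ee_rot: [-2.012, -2.412, 0.0]
force: [-0.1, 0.1, 0.1]
grip_width: 15.1
finger_force: 29.0
```

Fully squeezed at 15 mm, so I'll lift.

Emit:
carry_out(motion="1 0 0 -0.005 0;1 0 0 -0.01 0;1 0 0 -0.02 0;1 0 0 -0.03 0;1 0 0 -0.04 0;1 0 0 -0.04 0;1 0 0 0 0;1 0 0 0 0")

```text
time: 7.5
position: [505.7, -99.4, 282.7]
ee_rot: [2.011, 2.411, 0.002]
force: [-0.2, 0.3, -0.6]
grip_width: 14.6
finger_force: 29.0
```

```bash
python3 - <<'E'
from h import *
s=manip.get_state(); print(s['position'],s['force'],s['grip_width'],s['time'])
P=cam('wrist'); im=cams.read_camera('wrist'); 
for k in ['clip_grip','clip','clip_mouth']:
    for d in landmark_of('wrist',k)[:1]: print(k,round(d['conf'],2),np.round(d['point'],1))
S=cam('scene'); a=cams.read_camera('scene'); print('clip expected', proj(S,s['position']-[0,0,31]))
for k in ['clip','basket']:
    for d in landmark_of('scene',k)[:2]: print(k,round(d['conf'],2),np.round(d['point'],1))
save(np.hstack([cv2.resize(im,(400,250)),cv2.resize(a[100:250,180:420],(400,250))]),'w5.png')
T=R.from_rotvec(s['ee_rot']).as_matrix(); print(T[:,1], 'yaw y', np.degrees(np.arctan2(T[1,1],T[0,1])))
E
```

```text
[505.74152953 -99.40369407 282.74809113] [-0.22100198  0.29295426 -0.62791253] 14.608163171106618 7.5
clip_grip 0.61 [318.5 290.7]
clip 0.58 [322.3 253.4]
clip expected [283.62742422 125.71982417]
clip 0.59 [278.4 126.3]
basket 0.88 [264.8 167.4]
[0.98377615 0.17938117 0.0026247 ] yaw y 10.333752966013916
```

View pics/w5.png

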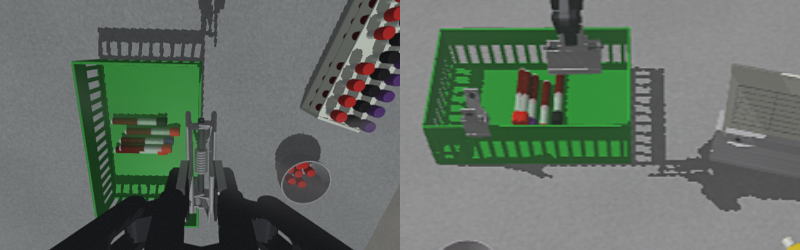

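The clip is held open and off the rim, and the small clip is still in place. I'll turn 15° and carry it over the board.

Emit:
carry_out(motion="1 0 0 0 5;1 0 0 0 5;1 0 0 0 5;1 0.04 -0.012 0 0;1 0.04 -0.012 0 0;1 0.04 -0.012 0 0;1 0.04 -0.012 0 0;1 0.04 -0.012 0 0;1 0.04 -0.012 0 0;1 0.02 -0.006 0 0")

```text
time: 8.85
position: [447.8, 168.7, 280.9]
ee_rot: [-2.308, -2.13, 0.0]
force: [-0.2, 0.3, -1.5]
grip_width: 15.1
finger_force: 29.0
```

Emit:
carry_out(motion="1 0.014 -0.004 0 0;1 0.014 -0.003 0 0;1 0 0 0 0;1 0 0 0 0")

```text
time: 9.25
position: [444.2, 194.2, 281.1]
ee_rot: [2.31, 2.129, -0.001]
force: [0.7, -0.6, -0.0]
grip_width: 14.8
finger_force: 29.0
```

```bash
python3 - <<'E'
from h import *
s=manip.get_state(); print(s['position'],s['force'],s['grip_width'],s['time'])
P=cam('wrist'); im=cams.read_camera('wrist'); np.save('P6.npy',P)
T=R.from_rotvec(s['ee_rot']).as_matrix(); print('yaw y', np.degrees(np.arctan2(T[1,1],T[0,1])))
for k in ['clip','board_top']:
    for d in landmark_of('wrist',k)[:2]: print(k,round(d['conf'],2),np.round(d['point'],1),atz(P,d['point'],165))
for y in (90,195,300): print('pred edge',proj(P,[444+(y-194.5)*.08,y,165]))
print('pin',proj(P,s['position']-[0,0,30]))
save(im,'w6.png')
E
```

```text
[444.22290353 194.22409162 281.10893858] [ 0.71305054 -0.5726497  -0.0076601 ] 14.847936309557845 9.25
yaw y -4.6567600210354065
clip 0.75 [322.9 254.9] [443.35471796 154.18828351]
board_top 0.95 [318.6 207. ] [443.34311897 192.40728188]
pred edge [319.76722388 326.94829502]
pred edge [319.26647263 203.5103502 ]
pred edge [318.61434142  42.75641365]
pin [318.70566651 261.64187181]
```

View pics/w6.png

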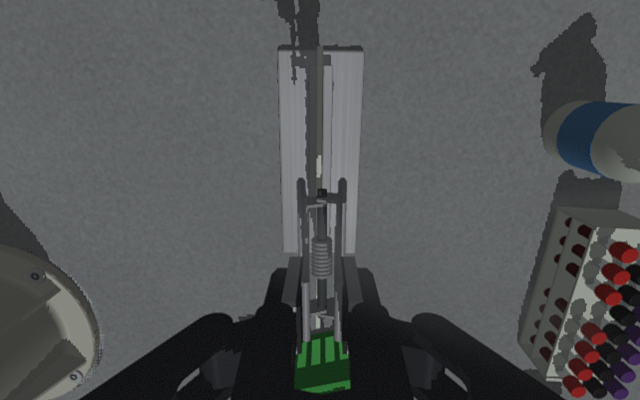

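The open jaws (columns 297 to 348, middle about 322) straddle the board edge at about 319, and the edge's far end is at (319,46). That fits the prediction to about 1 mm, so I'll nudge over and lower part of the way.

Emit:
carry_out(motion="1 0 -0.001 0.02 0;1 0 0 0.015 0;1 0 0 0.008 0;1 0 0 0 0;1 0 0 0 0")

```text
time: 9.9
position: [443.4, 194.5, 238.7]
ee_rot: [2.31, 2.128, 0.0]
force: [0.4, -0.4, -0.7]
grip_width: 15.1
finger_force: 29.0
```

```bash
python3 - <<'E'
from h import *
s=manip.get_state(); print(s['position'],s['force'],s['grip_width'],s['time'])
P=cam('wrist'); im=cams.read_camera('wrist')
for k in ['clip','board_top']:
    for d in landmark_of('wrist',k)[:2]: print(k,round(d['conf'],2),np.round(d['point'],1),atz(P,d['point'],165),atz(P,d['point'],s['position'][2]-30))
S=cam('scene');a=cams.read_camera('scene'); T=cam('top');t=cams.read_camera('top')
print('pin px scene',proj(S,s['position']-[0,0,30]),'tip',proj(S,s['position']-[0,0,66]))
save(np.hstack([cv2.resize(im[40:350,230:410],None,fx=1.7,fy=1.7)[:520],cv2.resize(a[90:220,360:485],None,fx=4,fy=4)[:520]]),'w7.png')
E
```

```text
[443.41655579 194.54907192 238.70772219] [ 0.36377895 -0.41693252 -0.67662086] 15.143894886110932 9.9
clip 0.85 [322.7 252.7] [444.15383897 177.50194937] [445.76508396 199.21455791]
board_top 0.9 [317.7 227.6] [442.5082595  194.44638839] [444.47920777 212.45515259]
board_top 0.36 [320.4 251.7] [442.79410769 178.30006183] [444.70257308 199.83821287]
pin px scene [432.76386573 133.82420346] tip [429.34452252 145.21559396]
```

View pics/w7.png

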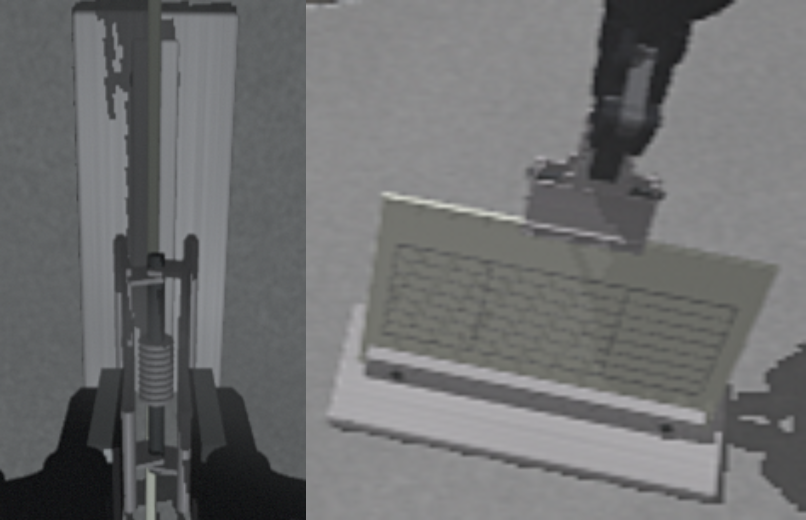

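The board edge (crop column ~154) sits within about 1 mm of the jaw middle (~156), in line with them. I'll lower the last 25 mm.

Emit:
carry_out(motion="1 0 -0.001 0 0;1 0 0 0.005 0;1 0 0 0.005 0;1 0 0 0.005 0;1 0 0 0.005 0;1 0 0 0.005 0;1 0 0 0 0;1 0 0 0 0;1 0 0 0 0")

```text
time: 11.05
position: [442.2, 194.9, 213.4]
ee_rot: [2.31, 2.129, 0.0]
force: [-0.4, 1.0, -1.0]
grip_width: 14.8
finger_force: 29.0
```

```bash
python3 - <<'E'
from h import *
s=manip.get_state(); print(s['position'],s['force'],s['moment'],s['grip_width'],s['time'])
P=cam('wrist'); im=cams.read_camera('wrist')
r=landmark_of('wrist','board_top'); print([(d['conf'],d['point'],atz(P,d['point'],165)) for d in r[:1]])
S=cam('scene');a=cams.read_camera('scene')
o=landmark_of('scene','clip'); t=cams.read_camera('top'); T=cam('top'); q=landmark_of('top','clip')
if o and q: print('clip',o[0]['conf'],q[0]['conf'],tri([(S,o[0]['point']),(T,q[0]['point'])]))
save(np.hstack([cv2.resize(im[40:350,230:410],None,fx=1.7,fy=1.7)[:520],cv2.resize(a[90:220,360:485],None,fx=4,fy=4)[:520]]),'w8.png')
E
```

```text
[442.21051704 194.86268711 213.4459282 ] [-0.42498565  0.97260018 -1.03834399] [-0.0149268   0.02425381 -0.01977094] 14.803361405289504 11.05
[(0.89, [320.0, 248.8], array([442.61618111, 192.79901107]))]
clip 0.57 0.54 [451.10003823 188.50173831 201.19967887]
```

View pics/w8.png

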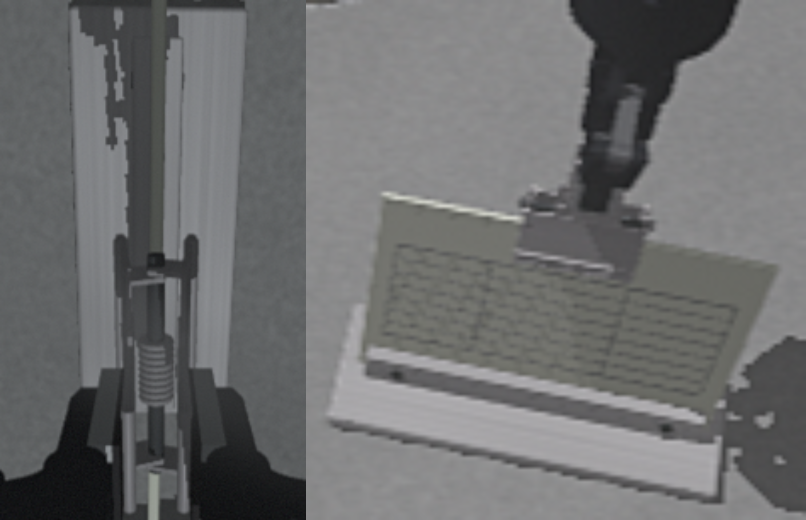

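The edge is centred in the gape, at crop column ~155 against the clip's middle at ~156. It is about 18 mm inside the jaw tips, with no contact force, so I'm handing in.

```bash
python3 -c "
from station import manip
print(manip.close_job())"
```

```text
the job is handed in; nothing more can be done
None
```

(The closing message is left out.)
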